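# Isolate the line and take the adsorber tube out of the slanted quick coupler

## Robot

A 6-joint arm with a two-finger parallel gripper is mounted at the origin on a cart in front of the work surface, level with it; the furniture and walls round the work are solid. World frame = base frame: x ahead of the robot, y to its left, z up, the work surface at z = 0. Lengths are in m, angles in degrees, forces in N, time in s.
With the tool pointing down it reaches from about 0.4 to 0.825 m from the base axis. Payload 7 kg.
Tool frame: the origin (TCP) lies at the very end of the fingers, on their centre line; the grasp point (between the pads) lies 19 mm behind it; z points along the fingers, y is the line along which they close (so a half turn about z gives the same grasp; the last joint's range is limited). The gripper opens to 88 mm and grips with 3 to 60 N. Pads are 19 mm wide; open, the fingers measure 130 mm over their backs; the gripper's body (78 mm by 193 mm) begins 47 mm behind the grasp point.
Start: joints at [-51.331, 20.546, 0.682, 0, -70.136, -16.507], TCP at [0.255, -0.625, 0.227] pointing down, gripper open.
Joint ranges: [-176.03, 176.03], [-82.01, 121.73], [-58.28, 71.71], [-173.87, 95.51], [-174.79, -0.11], [-173.66, 173.66]. Speed limits (degrees/s): [136.94, 136.94, 172.46, 180, 180, 180].

## Interface

Orientations are given as [roll, pitch, yaw] about the fixed x, y, z axes, in that order (R = Rz(yaw) Ry(pitch) Rx(roll)).
In Python, from plant import r gives the robot as it stands. The module is installed in compiled form; this text tells all that it offers.
- The arm moves only by the tool jog_arm, never from a script. Its arguments are lists of equal length, an entry for each row: "travel": the shift along the tool's x, y, z each as a share of 50 cm, from -1 to 1, a list of three; "dr": the turn, a rotation vector about the tool's x, y, z each as a share of 360 degrees, from -1 to 1, a list of three; "claw": the opening, from 0 (shut) to 1 (fully open). A call has exactly 10 rows; each row is the pose to reach, as a shift and turn from the pose commanded when the call began, along the tool's axes at that moment, turning the shorter way round; what a row does not reach only later rows make up. A row lasts 1/8 s, in which the tool goes at most 62.5 mm and 10.7 degrees, less where a joint would pass 70% of its speed; a pose out of reach is approached as far as the arm can. A call with a number of a shift or a turn outside -1 to 1 is refused whole. A call with a gripper value outside its range is refused whole. The fingers move at their own pace and stop on an object; "newtons" is the grip in N (left out, the last holds). Time passes only in rows, so rows that repeat a pose let the fingers close, or fill a call up. It gives the time, the measured TCP pose, the force, the opening and the grip force at its end, in the units of the state.
- r.get_state(): the state, without advancing time (a new reading comes with each control period).
- r.capture(name): name is "scene" or "top"; returns a dict with "pixels" (480x640x3 uint8, red, green, blue), "range_z" (480x640 float32, m along the optical axis (not along the pixel's ray), 0 where there is no reading), "fx", "fy", "cx", "cy" (pixels), "position" and "attitude" of the camera in the world. Camera axes: x right, y up, looking along -z (the intrinsics and any distortion apply to the point x, -y, -z); pixel columns grow to the right and rows downward; lengths in m; the calibration is good to about 2 mm. A picture is of the moment at which its call begins.
- r.close_job(): hands the job in; it is judged then, once.
Trained networks look in the newest picture that a camera, given by its name, has taken for a name from the list of things; names that differ only in an ending like _2 or _b are one class to them, and where a whole thing is asked for, a point or a joint stands for the part that bears it (a point fixed in the world has none). Each returns a list of dicts, best first, with "conf" (0 to 1); they miss things now and then, are a little off and sometimes report something else, mostly with a low value. They report only what shows in the picture. A call takes as long as a camera call. They do not tell look-alikes from the thing itself.
- r.boxes_of(name, camera): "extent" ([left, top, right, bottom] in pixels, round what is visible of it).
- r.regions_of(name, camera): "pixels" (480x640 bool, what is visible of it) and "extent" ([left, top, right, bottom] in pixels, round what is visible of it).
- r.tip_of(name, camera): "at" ([column, row] in pixels: a listed point, or the origin of a listed thing).
The state is a dict: "time_s": time; "joints": joint angles; "qd": joint speeds; "joint_torque": joint torques, N m; "tcp_pos": TCP position; "eef_rot": TCP orientation; "contact_force": force on the tool from outside, world axes, zero at the start; "moment": the same for the moment, N m; "gripper_width": finger opening in m; "gripper_force": force on a finger pad.
Only numpy, scipy, OpenCV 4.12 (cv2) and the standard library are available. Lean on these libraries where they do the work, as an engineer would, in place of code of your own. Each camera call takes 0.05 s, during which the arm holds its last target. There are 200 camera calls.

## Task

Change over the sampling line: first shift the selector lever out of its near left slot, across the neutral slot and fully forward (away from you) in the right-hand slot. Then pull the slanted coupler's knurled spring collar back along its axis, turn it anticlockwise (seen from its top end) to the stop and let it settle on its open rest, draw the metal tube out and put it head up in the steel beaker. Leave the lever forward, the collar open, the beaker upright, and the other things where they are.

Things in the scene. Friction and masses are not known exactly. Their poses are not given: they have to be found in the camera images.
- shift_knob (a point): Centre of the white ball knob (32 mm across) on the selector's steel shift lever (rod 8 mm across). It lies 115 mm from the lever's pivot, which is inside the selector box, 15 mm above the worktop; upright, the knob's centre is 130 mm above the worktop, 60 mm above the gate plate.
- selector: Fixed grey box, 116 x 112 mm, top of its H-gate plate at 70 mm; origin under its centre on the worktop, straight below the lever's pivot. x axis: forward (roughly away from the robot), y: left. Two long slots run along x, joined across the middle by the neutral slot. The knob travels 34 mm fore and aft of the middle and 26 mm to each side, with 4 mm of play. The lever stays where left (1 N at the knob).
- shift_fore (a joint): Lever's fore-and-aft angle, rad: 0 in the neutral slot, +0.30 fully forward (+x of the selector), -0.30 fully back. Starts between -0.30 and -0.22.
- shift_side (a joint): Lever's sideways angle, rad: -0.23 in the left slot (+y of the selector), +0.23 in the right slot. It can change sides only while shift_fore is within about 0.04 of 0. Starts left. Knob centre in the selector's frame: x = 0.115 sin(fore), y = -0.115 sin(side) cos(fore), z = 0.015 + 0.115 cos(side) cos(fore).
- collar (a point): Middle of the coupler's knurled steel collar, a ring 46 mm across and 30 mm high (15 mm each way along its axis from here). z axis: the collar's axis, up and out, leaning 30 degrees from vertical roughly towards the robot. The point moves and turns with the collar. The tube's head stands 28 mm out of the locked collar, 24 mm out of the open one. The coupler is fixed; its foot plate, 130 x 104 x 12 mm, is on the worktop.
- collar_pull (a joint): How far the collar is pulled back along +z of point collar, m: 0 (locked, down) to 0.012. A spring pushes it down with about 4 N at 0 and 8.5 N at 0.012. Teeth on its rim let it turn only while it is pulled 0.008 or more. At the open end it drops onto a rest and stays at 0.004.
- collar_turn (a joint): How far the collar is turned anticlockwise about +z of point collar, rad: 0 locked, 1.30 stop. Past 1.05 it can drop onto its open rest; there it is clear of the tube's two ears and stays open by itself. Turns lightly.
- tube_mid (a point): Middle of the loose metal tube (102 mm long, 0.15 kg), z axis along it towards its head. From here along z: lower end -51 mm, shaft 22 mm across to +11, two ears (35 mm over both, along y) +11 to +16, head 24 mm across to +51. It starts in the coupler along the collar's axis, its lower 62 mm inside; the collar's tabs hold its ears until the collar is open; then it slides out along the axis.
- beaker_rim (a point): Centre of the mouth of the open steel beaker standing upright on the worktop, loose: 76 mm across outside, 75 mm high (this point is 75 mm above the worktop), wall 3 mm, floor 4 mm thick, 0.45 kg. The tube stands in it leaning on the wall with its head out.
- bottle_0: Bystander: small brown reagent bottle, 52 mm across, 106 mm tall; origin under its centre.
- filter_cassette_0: Bystander: clear round filter cassette, 40 mm across, 38 mm tall; origin under its centre.
- petri_dish: Bystander: flat round lidded dish, 59 mm across, 13 mm tall; origin under its centre.
- rotameter: Bystander: clear upright flow meter on a foot, 61 x 54 x 126 mm tall; origin under its centre.
- spanner: Bystander: open-ended spanner lying flat, 169 mm long; origin under its centre.
Things that resemble listed ones, but are neither listed nor needed, are in the scene too. Of the things that look like the part that bears tube_mid, the larger one is meant.

How it is judged (in metres and radians):
On the way, in this order (a step that is already met when the one before it is completed fails the run):
1. the selector lever is fully forward in the right-hand slot (value of joint shift_fore above 0.23 rad and value of joint shift_side above 0.14 rad), for 0.2 s.
2. the collar is turned open and sits on its open rest (all of step 1 and value of joint collar_turn above 1 rad and value of joint collar_pull between 0.002 and 0.0065 m), for 0.2 s.
3. the tube is drawn clear of the coupler (value of joint collar_turn above 1 rad and value of joint collar_pull between 0.002 and 0.0065 m and distance between tube_mid and collar above 0.075 m), for 0.1 s.
At the end, for the whole second after the job is handed in: Lever forward (shift_fore > 0.23) in the right slot (shift_side > 0.14); collar turned > 1.0 rad, on its open rest (pulled 2 to 6.5 mm); tube head up in the beaker: middle < 34 mm from its axis, 0 to 45 mm below the rim, tilt < 0.75 rad; beaker upright on the worktop (all of step 2 and horizontal distance between tube_mid and beaker_rim below 0.034 m and z of tube_mid in the frame of beaker_rim between -0.045 and 0 m and angle between tube_mid's own z axis and vertical below 0.75 rad and angle between beaker_rim's own z axis and vertical below 0.1 rad and height (world z) of beaker_rim below 0.082 m); the robot touches nothing.
It fails at once if a bystander was moved by more than 30 mm (distance of any of bottle_0, filter_cassette_0, petri_dish, rotameter, spanner from where it was at the start of the episode above 0.03 m).
It also fails if it takes over 58 s, if anything falls off the work surface, if the arm or the gripper's body presses on something with over 40 N, if the wrist force passes 120 N, or if a joint passes its speed limit or range.

## Working session

There is one attempt and no reset: what is moved stays moved. The work goes in short steps, Python scripts to look and compute and a tool call to move; the robot and the scene stay as the last step left them, time stands still between calls to the robot, and variables do not carry over. Pictures are saved under pics/ and viewed, at most 10 in all, crops included, and the job is handed in when it is done.

Besides the shell and the picture viewer there is one more tool, called after "Emit:" as name(argument=value, ...) on one line, values as JSON. jog_arm: Moves the arm, as the interface text tells. Its arguments: {"type":"object","properties":{"travel":{"type":"array"},"dr":{"type":"array"},"claw":{"type":"array"},"newtons":{"type":"number"}},"required":["travel","dr","claw"]}

```bash
mkdir -p pics; cat > h.py <<'E'
import numpy as np, cv2
from scipy.spatial.transform import Rotation as R
from plant import r
def att(c):
    a=np.array(c["attitude"],float)
    if a.shape==(3,3): return a
    return R.from_euler('xyz',a,degrees=True).as_matrix()
def ray(c,px):
    d=np.array([(px[0]-c["cx"])/c["fx"],-(px[1]-c["cy"])/c["fy"],-1.0]); return att(c)@d
def at_z(c,px,z):
    p=np.array(c["position"]);d=ray(c,px); return p+d*(z-p[2])/d[2]
def cloud(c):
    v,u=np.mgrid[0:480,0:640]; Z=c["range_z"].astype(float)
    P=np.stack([(u-c["cx"])/c["fx"]*Z,-(v-c["cy"])/c["fy"]*Z,-Z],-1)
    return P@att(c).T+np.array(c["position"])
E
python3 - <<'E'
from h import *
print(r.get_state())
for n in("scene","top"):
    c=r.capture(n); print(n,[c[k] for k in("fx","fy","cx","cy","position","attitude")],[k for k in c])
    cv2.imwrite(f"pics/{n}0.png",c["pixels"][...,::-1]); P=cloud(c)
    for k in["shift_knob","selector","collar","tube_mid","beaker_rim","bottle_0","filter_cassette_0","petri_dish","rotameter","spanner"]:
        for d in r.tip_of(k,n)[:3]:
            u,v=np.round(d["at"]).astype(int); print(k,round(d["conf"],2),(u,v),P[min(v,479),min(u,639)].round(3))
E
```

```text
{'time_s': 0.0, 'joints': array([-5.13342606e+01,  2.05912122e+01,  6.33012504e-01, -1.82211228e-02,
       -7.01354015e+01, -1.65059688e+01]), 'qd': array([-0.01305912, -0.0819523 ,  0.10234552, -0.01851294,  0.04958305,
        0.0794275 ]), 'joint_torque': array([ 6.00043259e-04, -5.82719064e+01,  2.93059140e+01,  6.99768886e+00,
        6.81325051e-03, -1.37835950e-04]), 'tcp_pos': array([ 0.25437276, -0.62470757,  0.22562539]), 'eef_rot': array([ 1.79905389e+02, -1.01727542e-02, -1.57846426e+02]), 'contact_force': array([-0.23259235, -0.53321738,  0.30928488]), 'moment': array([-0.03184572, -0.0058877 , -0.04968042]), 'gripper_force': 0.0, 'gripper_width': 0.08781830847835474}
scene [539.6994045142677, 539.6994045142677, 311.7849076587224, 239.98807658588984, array([0.11284225, 0.72637882, 0.52236137]), array([  65.02755775,    0.99240331, -148.90523768])] ['pixels', 'range_z', 'fx', 'fy', 'cx', 'cy', 'position', 'attitude']
shift_knob 0.89 (np.int64(321), np.int64(303)) [0.432 0.186 0.136]
selector 0.74 (np.int64(313), np.int64(363)) [0.434 0.207 0.049]
collar 0.64 (np.int64(30
[... 1356 characters left out ...]
 0.018]
beaker_rim 0.68 (np.int64(402), np.int64(293)) [ 0.49  -0.248  0.005]
bottle_0 0.97 (np.int64(400), np.int64(173)) [ 0.716 -0.236  0.074]
bottle_0 0.61 (np.int64(208), np.int64(155)) [0.758 0.135 0.044]
filter_cassette_0 0.57 (np.int64(186), np.int64(204)) [0.663 0.179 0.027]
filter_cassette_0 0.54 (np.int64(292), np.int64(336)) [ 0.405 -0.031  0.001]
petri_dish 0.95 (np.int64(428), np.int64(229)) [ 0.618 -0.302  0.01 ]
rotameter 0.98 (np.int64(209), np.int64(154)) [0.756 0.131 0.056]
rotameter 0.71 (np.int64(397), np.int64(175)) [ 0.713 -0.231  0.069]
spanner 0.86 (np.int64(291), np.int64(335)) [ 0.407 -0.029  0.001]
spanner 0.64 (np.int64(309), np.int64(219)) [ 0.619 -0.063  0.117]
```

View pics/scene0.png

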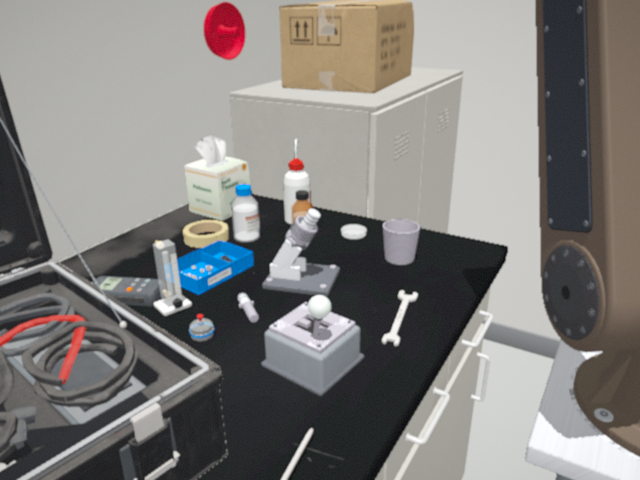

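View pics/top0.png

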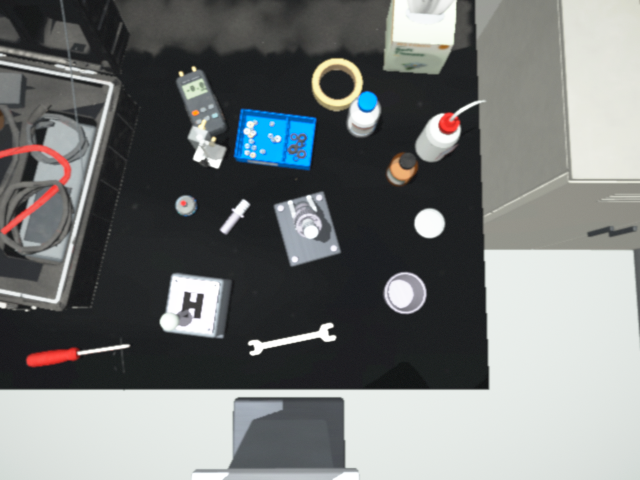

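The scene view shows the selector (315,340), coupler (300,240) and beaker (400,240). The look-alike tube lies on the bench at (248,305). The top view shows the selector at (195,305), the knob at (170,322), near left, the coupler at (308,225) and the beaker at (405,293). Next I'll fit the geometry.

```bash
cat > fit.py <<'E'
from h import *
from scipy.optimize import least_squares
def box(P,c,rad,z0,z1):
    m=(np.hypot(P[...,0]-c[0],P[...,1]-c[1])<rad)&(P[...,2]>z0)&(P[...,2]<z1); return P[m]
if __name__=="__main__":
    C={n:r.capture(n) for n in("scene","top")}; PC={n:cloud(C[n]) for n in C}
    for n in C:
        P=PC[n]
        print(n,"table z",np.median(box(P,(.52,.0),.03,-.02,.02)[:,2]) if len(box(P,(.52,.0),.03,-.02,.02)) else None)
        s=box(P,(.47,.14),.10,.066,.075); rc=cv2.minAreaRect(s[:,:2].astype(np.float32)); print(" sel",len(s),rc,s[:,2].mean())
        k=box(P,(.435,.182),.035,.115,.16)
        f=least_squares(lambda q:np.linalg.norm(k-q,axis=1)-.016,[.435,.182,.13],loss='soft_l1',f_scale=.001); print(" knob",len(k),f.x,np.abs(f.fun).mean())
        b=box(P,(.49,-.25),.06,.071,.08)
        if len(b)>20:
            f=least_squares(lambda q:np.hypot(b[:,0]-q[0],b[:,1]-q[1])-.0365,[.49,-.25]); print(" beaker",len(b),f.x,np.abs(f.fun).mean(),b[:,2].max())
        p=box(P,(.62,-.06),.11,.006,.018); rc=cv2.minAreaRect(p[:,:2].astype(np.float32)); print(" plate",len(p),rc)
        g=box(P,(.60,-.06),.07,.09,.3); print(" up",len(g),g.min(0),g.max(0))
    # joint cylinder profile fit: head r12, collar r23
    def ax(q):
        t,y=q[2],q[3]; return np.array([-np.sin(t)*np.cos(y),-np.sin(t)*np.sin(y),np.cos(t)])
    for names in(("scene",),("top",),("scene","top")):
        G=np.vstack([box(PC[n],(.60,-.06),.07,.085,.3) for n in names])
        def res(q):  # q: x,y at z=.13 ,tilt,yaw, s=collar top along axis
            a=ax(q);o=np.array([q[0],q[1],.13]);d=G-o;s=d@a;rr=np.linalg.norm(d-np.outer(s,a),axis=1)
            def sd(r0,lo,hi):
                dx=rr-r0;h=(hi-lo)/2;dz=np.abs(s-(lo+h))-h
                return np.hypot(np.maximum(dx,0),np.maximum(dz,0))+np.minimum(np.maximum(dx,dz),0)
            e=np.minimum(sd(.012,q[4]-.03,q[4]+.028),sd(.023,q[4]-.03,q[4]))
            return np.where(s<q[4]-.028,0,e)
        best=None
        for s0 in(-.02,0,.02):
          for y0 in (-.3,0,.3):
            f=least_squares(res,[.60,-.06,np.radians(30),y0,s0],loss='soft_l1',f_scale=.0015,x_scale=[.01,.01,.1,.1,.01],diff_step=1e-4)
            if best is None or f.cost<best.cost: best=f
        q=best.x; a=ax(q); o=np.array([q[0],q[1],.13])
        print(names,len(G),best.cost,"tilt,yaw",np.degrees(q[2:4]),"axis",a,"collar mid",o+a*(q[4]-.015),"head top",o+a*(q[4]+.028),np.abs(res(q)).mean())
E
python3 fit.py
```

```text
scene table z 0.001518006910905867
 sel 1894 ((0.4675888419151306, 0.1535884439945221), (0.08809961378574371, 0.09700582176446915), 82.51502227783203) 0.07097019041001808
 knob 414 [0.43980943 0.17893432 0.12467603] 0.000674716633639786
 beaker 225 [ 0.49080716 -0.24068265] 0.0014061026188324605 0.07800080868043258
 plate 1412 ((0.6200512647628784, -0.05754551291465759), (0.1318143904209137, 0.10921238362789154), 16.655555725097656)
 up 784 [ 0.58362498 -0.08043995  0.09002216] [ 0.64664814 -0.02800364  0.1534292 ]
top table z -0.00032327616238170265
 sel 1807 ((0.4657405614852905, 0.1519262045621872), (0.08690405637025833, 0.09501109272241592), 82.98562622070312) 0.06985351736736897
 knob 277 [0.43726955 0.1783099  0.12307029] 0.0008852937012928185
 beaker 221 [ 0.48878021 -0.24207588] 0.0009302674091234342 0.07916253694276698
 plate 2380 ((0.6281052827835083, -0.07114396244287491), (0.14445114135742188, 0.13528382778167725), 17.965007781982422)
 up 711 [ 0.58319131 -0.0847658   0.09089181] [ 0.64801625 -0.03166774  0.15427001]
('scene',) 833 0.0 tilt,yaw [ 32.7027686  117.64667562] axis [ 0.2507     -0.47859487  0.84148468] collar mid [ 0.63191788 -0.09149779  0.17516281] head top [ 0.64269798 -0.11207737  0.21134665] 0.0
('top',) 728 0.0003963456257803981 tilt,yaw [36.28483268 20.48328171] axis [-0.55438288 -0.20709091  0.80608497] collar mid [ 0.58789487 -0.06689842  0.12630328] head top [ 0.56405641 -0.07580332  0.16096493] 0.0006300995712544569
('scene', 'top') 1561 0.0011323959923204238 tilt,yaw [33.76224887 22.78713276] axis [-0.51237193 -0.21524594  0.83135082] collar mid [ 0.59807502 -0.07721077  0.13075973] head top [ 0.57604302 -0.08646634  0.16650782] 0.0007511240134366163
```

```bash
cat > fitc.py <<'E'
from h import *
from fit import box
from scipy.optimize import least_squares
def axis(t,y): return np.array([-np.sin(t)*np.cos(y),-np.sin(t)*np.sin(y),np.cos(t)])
def fitc(PCs,head=.028):
    G0=np.vstack([box(P,(.60,-.06),.07,.085,.3) for P in PCs]); q=np.array([.614,-.065,.111,np.radians(17)]) # collar mid xyz, yaw
    for it in range(6):
        def geo(q,G):
            a=axis(np.pi/6,q[3]);d=G-q[:3];s=d@a; return s,np.linalg.norm(d-np.outer(s,a),axis=1)
        s,rr=geo(q,G0); G=G0[(s>-.010)&(rr<.03)]
        def res(q):
            s,rr=geo(q,G)
            def sd(r0,lo,hi):
                h=(hi-lo)/2;dx=rr-r0;dz=np.abs(s-lo-h)-h
                return np.hypot(np.maximum(dx,0),np.maximum(dz,0))+np.minimum(np.maximum(dx,dz),0)
            return np.minimum(sd(.012,-.02,.015+head),sd(.023,-.03,.015))
        f=least_squares(res,q,loss='soft_l1',f_scale=.001,x_scale=[.01,.01,.01,.1],diff_step=1e-4); q=f.x
    return q,np.abs(f.fun).mean(),len(G)
if __name__=="__main__":
    PC=[cloud(r.capture(n)) for n in("scene","top")]
    for S in(PC[:1],PC[1:],PC):
        q,e,n=fitc(S); print(q[:3].round(4),np.degrees(q[3]).round(1),"head top",(q[:3]+.043*axis(np.pi/6,q[3])).round(4),e,n)
    for i,P in enumerate(PC):
        p=box(P,(.62,-.06),.085,.008,.016); print(cv2.minAreaRect(p[:,:2].astype(np.float32)))
E
python3 fitc.py
```

```text
[ 0.6154 -0.0605  0.1109] 16.5 head top [ 0.5948 -0.0666  0.1482] 0.0011838799392233832 634
[ 0.6127 -0.0612  0.1088] 16.8 head top [ 0.5921 -0.0674  0.146 ] 0.0021872168665626086 601
[ 0.6142 -0.0608  0.1098] 16.4 head top [ 0.5936 -0.0669  0.1471] 0.001891502148338209 1237
((0.61993807554245, -0.057727113366127014), (0.13031107187271118, 0.10715945810079575), 16.15945816040039)
((0.6181823015213013, -0.059834301471710205), (0.13023893535137177, 0.10398785769939423), 15.888713836669922)
```

```bash
cat > m.py <<'E'
import numpy as np, json, os
from scipy.spatial.transform import Rotation as R
from plant import r
SY=np.radians(-7.3); SO=np.array([.4667,.1527]); COL=np.array([.614,-.061,.1095]); CY=np.radians(16.2)
A=np.array([-.5*np.cos(CY),-.5*np.sin(CY),np.cos(np.pi/6)])
def knob(f,s):
    x,y=.115*np.sin(f),-.115*np.sin(s)*np.cos(f); c,n=np.cos(SY),np.sin(SY)
    return np.array([SO[0]+c*x-n*y,SO[1]+n*x+c*y,.015+.115*np.cos(s)*np.cos(f)])
def frame(z,x):
    z=np.array(z,float)/np.linalg.norm(z);x=np.array(x,float);x=x-z*(x@z);x/=np.linalg.norm(x)
    return np.stack([x,np.cross(z,x),z],1)
def down(yaw): y=np.radians(yaw); return frame([0,0,-1],[np.cos(y),np.sin(y),0])
def load():
    if os.path.exists("cmd.json"):
        d=json.load(open("cmd.json")); return np.array(d[0]),np.array(d[1])
    return np.array([.255,-.625,.227]),down(-157.85)
def plan(rows):
    "rows: (tcp,R) x10; prints and commits as the new commanded pose"
    rows=rows+[rows[-1]]*(10-len(rows)); p0,R0=load(); T=[];D=[]
    for p,Q in rows:
        T.append(((R0.T@(p-p0))/.5).round(3).tolist()); D.append((np.degrees(R.from_matrix(R0.T@Q).as_rotvec())/360).round(4).tolist())
    print("travel",T,"\ndr",D)
    R1=R0@R.from_rotvec(np.radians(np.array(D[-1])*360)).as_matrix(); p1=p0+R0@(np.array(T[-1])*.5)
    json.dump([p1.tolist(),R1.tolist()],open("cmd.json","w"))
def stat():
    s=r.get_state(); print(s["time_s"],"j",s["joints"].round(1),"tcp",s["tcp_pos"].round(4),"rpy",s["eef_rot"].round(1),"F",s["contact_force"].round(1),"w",round(s["gripper_width"],4),round(s["gripper_force"],1)); p,Q=load(); print("cmd",p.round(4),R.from_matrix(Q).as_euler('xyz',degrees=True).round(1)); return s
def lerp(p,q,n): return [p+(q-p)*(i+1)/n for i in range(n)]
E
python3 - <<'E'
from m import *
print("knob est",knob(-.27,-.23))
print("#1");plan([(np.array([.45,-.25,.27]),down(-130))]*6+[(np.array([.45,.12,.24]),down(-97.3))]*4)
print("#2");K=np.array([.438,.1785,.1235]); plan([(K+[0,0,.05],down(-97.3))]*6+[(K+[0,0,-.017],down(-97.3))]*4)
E
```

```text
knob est [0.43948513 0.18166037 0.122915  ]
#1
travel [[-0.644, 0.548, -0.086], [-0.644, 0.548, -0.086], [-0.644, 0.548, -0.086], [-0.644, 0.548, -0.086], [-0.644, 0.548, -0.086], [-0.644, 0.548, -0.086], [-0.923, 1.233, -0.026], [-0.923, 1.233, -0.026], [-0.923, 1.233, -0.026], [-0.923, 1.233, -0.026]] 
dr [[0.0, 0.0, -0.0774], [0.0, 0.0, -0.0774], [0.0, 0.0, -0.0774], [0.0, 0.0, -0.0774], [0.0, 0.0, -0.0774], [0.0, 0.0, -0.0774], [0.0, 0.0, -0.1682], [0.0, 0.0, -0.1682], [0.0, 0.0, -0.1682], [0.0, 0.0, -0.1682]]
#2
travel [[-0.113, 0.039, 0.133], [-0.113, 0.039, 0.133], [-0.113, 0.039, 0.133], [-0.113, 0.039, 0.133], [-0.113, 0.039, 0.133], [-0.113, 0.039, 0.133], [-0.113, 0.039, 0.267], [-0.113, 0.039, 0.267], [-0.113, 0.039, 0.267], [-0.113, 0.039, 0.267]] 
dr [[0.0, 0.0, 0.0], [0.0, 0.0, 0.0], [0.0, 0.0, 0.0], [0.0, 0.0, 0.0], [0.0, 0.0, 0.0], [0.0, 0.0, 0.0], [0.0, 0.0, 0.0], [0.0, 0.0, 0.0], [0.0, 0.0, 0.0], [0.0, 0.0, 0.0]]
```

```bash
rm cmd.json; python3 - <<'E'
from m import *
print("#1");plan([(np.array([.47,-.11,.25]),down(-115))]*10)
K=np.array([.4385,.1795,.1235]); print("#2");plan([(K+[0,0,.06],down(-97.3))]*7+[(K+[0,0,-.017],down(-97.3))]*3)
E
```

```text
#1
travel [[-0.787, 0.792, -0.046], [-0.787, 0.792, -0.046], [-0.787, 0.792, -0.046], [-0.787, 0.792, -0.046], [-0.787, 0.792, -0.046], [-0.787, 0.792, -0.046], [-0.787, 0.792, -0.046], [-0.787, 0.792, -0.046], [-0.787, 0.792, -0.046], [-0.787, 0.792, -0.046]] 
dr [[0.0, 0.0, -0.119], [0.0, 0.0, -0.119], [0.0, 0.0, -0.119], [0.0, 0.0, -0.119], [0.0, 0.0, -0.119], [0.0, 0.0, -0.119], [0.0, 0.0, -0.119], [0.0, 0.0, -0.119], [0.0, 0.0, -0.119], [0.0, 0.0, -0.119]]
#2
travel [[-0.498, 0.302, 0.133], [-0.498, 0.302, 0.133], [-0.498, 0.302, 0.133], [-0.498, 0.302, 0.133], [-0.498, 0.302, 0.133], [-0.498, 0.302, 0.133], [-0.498, 0.302, 0.133], [-0.498, 0.302, 0.287], [-0.498, 0.302, 0.287], [-0.498, 0.302, 0.287]] 
dr [[0.0, 0.0, -0.0492], [0.0, 0.0, -0.0492], [0.0, 0.0, -0.0492], [0.0, 0.0, -0.0492], [0.0, 0.0, -0.0492], [0.0, 0.0, -0.0492], [0.0, 0.0, -0.0492], [0.0, 0.0, -0.0492], [0.0, 0.0, -0.0492], [0.0, 0.0, -0.0492]]
```

Emit:
jog_arm(travel=[[-0.787,0.792,-0.046],[-0.787,0.792,-0.046],[-0.787,0.792,-0.046],[-0.787,0.792,-0.046],[-0.787,0.792,-0.046],[-0.787,0.792,-0.046],[-0.787,0.792,-0.046],[-0.787,0.792,-0.046],[-0.787,0.792,-0.046],[-0.787,0.792,-0.046]], dr=[[0,0,-0.119],[0,0,-0.119],[0,0,-0.119],[0,0,-0.119],[0,0,-0.119],[0,0,-0.119],[0,0,-0.119],[0,0,-0.119],[0,0,-0.119],[0,0,-0.119]], claw=[1,1,1,1,1,1,1,1,1,1], newtons=20)

```text
time_s: 2.55
tcp_pos: [0.4711, -0.1067, 0.25]
eef_rot: [-179.9, 0.0, -114.7]
contact_force: [-0.6, -1.2, -0.1]
gripper_width: 0.0874
gripper_force: 0.0
```

Emit:
jog_arm(travel=[[-0.498,0.302,0.133],[-0.498,0.302,0.133],[-0.498,0.302,0.133],[-0.498,0.302,0.133],[-0.498,0.302,0.133],[-0.498,0.302,0.133],[-0.498,0.302,0.133],[-0.498,0.302,0.287],[-0.498,0.302,0.287],[-0.498,0.302,0.287]], dr=[[0,0,-0.0492],[0,0,-0.0492],[0,0,-0.0492],[0,0,-0.0492],[0,0,-0.0492],[0,0,-0.0492],[0,0,-0.0492],[0,0,-0.0492],[0,0,-0.0492],[0,0,-0.0492]], claw=[1,1,1,1,1,1,1,1,1,1])

```text
time_s: 3.8
tcp_pos: [0.4382, 0.1784, 0.1062]
eef_rot: [180.0, -0.1, -97.3]
contact_force: [0.1, 0.6, 0.1]
gripper_width: 0.0877
gripper_force: 0.0
```

```bash
python3 - <<'E'
from m import *
stat()
C=np.array([.4385,.1795,.1235])-knob(-.27,-.23)  # offset measured vs model
z=np.array([0,0,-.018])
# close 4 rows in place, then to neutral over 6 rows
p0,Q=load()
print("#3");plan([(p0,Q)]*4+[(knob(f,-.23)+z+C*0.5,Q) for f in np.linspace(-.23,0.0,6)])
print("#4");plan([(knob(0,s)+z+C*0.5,Q) for s in np.linspace(-.15,.23,5)]+[(knob(f,.23)+z+C*.5,Q) for f in np.linspace(.08,.31,5)])
E
```

```text
3.8 j [ 46.1   8.4 -33.5   0.  -48.2 -53.5] tcp [0.4382 0.1784 0.1062] rpy [ 1.80e+02 -1.00e-01 -9.73e+01] F [0.1 0.6 0.1] w 0.0877 0.0
cmd [0.4386 0.1796 0.1065] [-180.     0.   -97.3]
#3
travel [[0.0, 0.0, 0.0], [0.0, 0.0, 0.0], [0.0, 0.0, 0.0], [0.0, 0.0, 0.0], [-0.003, -0.009, 0.0], [-0.003, -0.02, -0.002], [-0.003, -0.03, -0.003], [-0.004, -0.041, -0.005], [-0.004, -0.051, -0.005], [-0.004, -0.062, -0.006]] 
dr [[0.0, 0.0, 0.0], [0.0, 0.0, 0.0], [0.0, 0.0, 0.0], [0.0, 0.0, 0.0], [0.0, 0.0, 0.0], [0.0, 0.0, 0.0], [0.0, 0.0, 0.0], [0.0, 0.0, 0.0], [0.0, 0.0, 0.0], [0.0, 0.0, 0.0]]
#4
travel [[0.018, 0.0, -0.003], [0.04, 0.0, -0.005], [0.062, 0.0, -0.005], [0.084, 0.0, -0.003], [0.105, 0.0, 0.0], [0.105, -0.018, 0.001], [0.104, -0.031, 0.003], [0.104, -0.044, 0.005], [0.103, -0.057, 0.008], [0.102, -0.07, 0.011]] 
dr [[0.0, 0.0, 0.0], [0.0, 0.0, 0.0], [0.0, 0.0, 0.0], [0.0, 0.0, 0.0], [0.0, 0.0, 0.0], [0.0, 0.0, 0.0], [0.0, 0.0, 0.0], [0.0, 0.0, 0.0], [0.0, 0.0, 0.0], [0.0, 0.0, 0.0]]
```

Emit:
jog_arm(travel=[[0,0,0],[0,0,0],[0,0,0],[0,0,0],[-0.003,-0.009,0],[-0.003,-0.02,-0.002],[-0.003,-0.03,-0.003],[-0.004,-0.041,-0.005],[-0.004,-0.051,-0.005],[-0.004,-0.062,-0.006]], dr=[[0,0,0],[0,0,0],[0,0,0],[0,0,0],[0,0,0],[0,0,0],[0,0,0],[0,0,0],[0,0,0],[0,0,0]], claw=[0,0,0,0,0,0,0,0,0,0], newtons=20)

```text
time_s: 5.05
tcp_pos: [0.4686, 0.1774, 0.1089]
eef_rot: [179.9, -0.0, -97.3]
contact_force: [-4.8, 2.2, 5.8]
gripper_width: 0.0306
gripper_force: 20.0
```

Emit:
jog_arm(travel=[[0.018,0,-0.003],[0.04,0,-0.005],[0.062,0,-0.005],[0.084,0,-0.003],[0.105,0,0],[0.105,-0.018,0.001],[0.104,-0.031,0.003],[0.104,-0.044,0.005],[0.103,-0.057,0.008],[0.102,-0.07,0.011]], dr=[[0,0,0],[0,0,0],[0,0,0],[0,0,0],[0,0,0],[0,0,0],[0,0,0],[0,0,0],[0,0,0],[0,0,0]], claw=[0,0,0,0,0,0,0,0,0,0])

```text
time_s: 6.3
tcp_pos: [0.4973, 0.1223, 0.1032]
eef_rot: [180.0, -0.0, -97.3]
contact_force: [-3.7, 0.1, 4.2]
gripper_width: 0.0307
gripper_force: 20.0
```

```bash
python3 - <<'E'
from m import *
from h import cloud,cv2
stat()
c=r.capture("top"); cv2.imwrite("pics/t1.png",cv2.resize(c["pixels"][230:380,100:300,::-1],None,fx=3,fy=3))
c=r.capture("scene"); cv2.imwrite("pics/s1.png",cv2.resize(c["pixels"][230:410,230:410,::-1],None,fx=3,fy=3))
E
```

```text
6.3 j [ 35.8  12.2 -29.1  -0.  -48.8 -43.1] tcp [0.4973 0.1223 0.1032] rpy [180.   -0.  -97.3] F [-3.7  0.1  4.2] w 0.0307 20.0
cmd [0.4978 0.1226 0.104 ] [-180.     0.   -97.3]
```

View pics/s1.png

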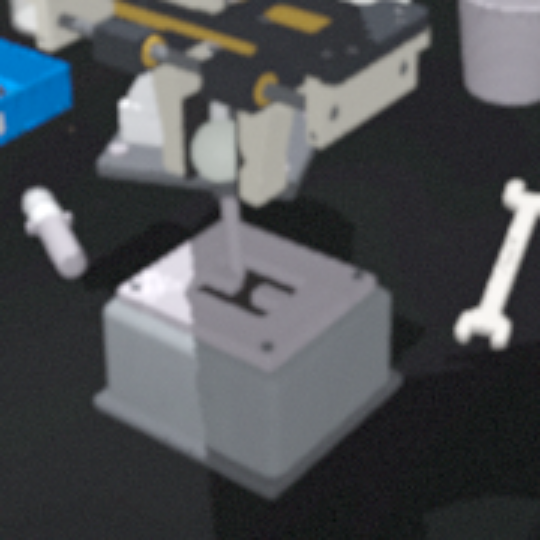

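The lever now sits in the far right slot, with the knob between the pads at crop position (215,150). The measured pose gives fore ≈ 0.30 and side ≈ 0.23. I'll release the knob and go to the collar.

```bash
python3 - <<'E'
from m import *
p,Q=load()
hd=np.radians(-110); F=frame(-A,[np.cos(hd),np.sin(hd),0])
pre=COL+A*.075
print("#5");plan([(p,Q)]*3+[(p+[0,0,.11],Q)]*2+[(COL+A*.15,F)]*5)
print("#6");plan([(pre,F)]*5+[(q,F) for q in lerp(pre,COL-A*.015,5)])
E
```

```text
#5
travel [[0.0, 0.0, 0.0], [0.0, 0.0, 0.0], [0.0, 0.0, 0.0], [0.0, 0.0, -0.22], [0.0, 0.0, -0.22], [0.395, -0.14, -0.271], [0.395, -0.14, -0.271], [0.395, -0.14, -0.271], [0.395, -0.14, -0.271], [0.395, -0.14, -0.271]] 
dr [[0.0, 0.0, 0.0], [0.0, 0.0, 0.0], [0.0, 0.0, 0.0], [0.0, 0.0, 0.0], [0.0, 0.0, 0.0], [0.0737, -0.0391, 0.0241], [0.0737, -0.0391, 0.0241], [0.0737, -0.0391, 0.0241], [0.0737, -0.0391, 0.0241], [0.0737, -0.0391, 0.0241]]
#6
travel [[-0.0, 0.001, 0.15], [-0.0, 0.001, 0.15], [-0.0, 0.001, 0.15], [-0.0, 0.001, 0.15], [-0.0, 0.001, 0.15], [-0.0, 0.001, 0.186], [-0.0, 0.001, 0.222], [-0.0, 0.001, 0.258], [-0.0, 0.001, 0.294], [-0.0, 0.001, 0.33]] 
dr [[-0.0, 0.0, -0.0], [-0.0, 0.0, -0.0], [-0.0, 0.0, -0.0], [-0.0, 0.0, -0.0], [-0.0, 0.0, -0.0], [-0.0, 0.0, -0.0], [-0.0, 0.0, -0.0], [-0.0, 0.0, -0.0], [-0.0, 0.0, -0.0], [-0.0, 0.0, -0.0]]
```

Emit:
jog_arm(travel=[[0,0,0],[0,0,0],[0,0,0],[0,0,-0.22],[0,0,-0.22],[0.395,-0.14,-0.271],[0.395,-0.14,-0.271],[0.395,-0.14,-0.271],[0.395,-0.14,-0.271],[0.395,-0.14,-0.271]], dr=[[0,0,0],[0,0,0],[0,0,0],[0,0,0],[0,0,0],[0.0737,-0.0391,0.0241],[0.0737,-0.0391,0.0241],[0.0737,-0.0391,0.0241],[0.0737,-0.0391,0.0241],[0.0737,-0.0391,0.0241]], claw=[1,1,1,1,1,1,1,1,1,1])

```text
time_s: 7.65
tcp_pos: [0.5419, -0.0841, 0.2401]
eef_rot: [-153.9, 15.6, -102.7]
contact_force: [1.0, -0.2, -0.5]
gripper_width: 0.0872
gripper_force: 0.0
```

```bash
python3 - <<'E'
from m import *
from h import cloud
from fitc import fitc
from fit import box
from scipy.optimize import least_squares
stat()
P=cloud(r.capture("scene")); T=cloud(r.capture("top"))
for X in(P,T):
    k=box(X,(.5,.122),.03,.10,.15)
    if len(k)>30:
        f=least_squares(lambda q:np.linalg.norm(k-q,axis=1)-.016,[.5,.122,.12],loss='soft_l1',f_scale=.001); print(len(k),f.x)
print(knob(.3,.23))
E
```

```text
7.65 j [  8.9  -6.6 -33.6  -6.4 -33.3 -20.8] tcp [ 0.5419 -0.0841  0.2401] rpy [-153.9   15.6 -102.7] F [ 1.  -0.2 -0.5] w 0.0872 0.0
cmd [ 0.621  -0.059   0.0964] [-154.    15.5 -102.6]
414 [0.49846077 0.12373869 0.12251835]
263 [0.49639397 0.12275155 0.12168404]
[0.49722684 0.12353829 0.12197059]
```

Emit:
jog_arm(travel=[[0,0.001,0.15],[0,0.001,0.15],[0,0.001,0.15],[0,0.001,0.15],[0,0.001,0.15],[0,0.001,0.186],[0,0.001,0.222],[0,0.001,0.258],[0,0.001,0.294],[0,0.001,0.33]], dr=[[0,0,0],[0,0,0],[0,0,0],[0,0,0],[0,0,0],[0,0,0],[0,0,0],[0,0,0],[0,0,0],[0,0,0]], claw=[1,1,1,1,1,1,1,1,1,1])

```text
time_s: 9.0
tcp_pos: [0.621, -0.0589, 0.0944]
eef_rot: [-154.0, 15.5, -102.6]
contact_force: [0.7, -0.1, -0.4]
gripper_width: 0.0875
gripper_force: 0.0
```

```bash
python3 - <<'E'
from m import *
from h import *
stat()
c=r.capture("scene"); cv2.imwrite("pics/s2.png",cv2.resize(c["pixels"][130:310,220:400,::-1],None,fx=3,fy=3))
E
```

```text
9.0 j [ 10.1  12.  -34.5 -12.7 -14.  -14.8] tcp [ 0.621  -0.0589  0.0944] rpy [-154.    15.5 -102.6] F [ 0.7 -0.1 -0.4] w 0.0875 0.0
cmd [ 0.621  -0.059   0.0964] [-154.    15.5 -102.6]
```

View pics/s2.png

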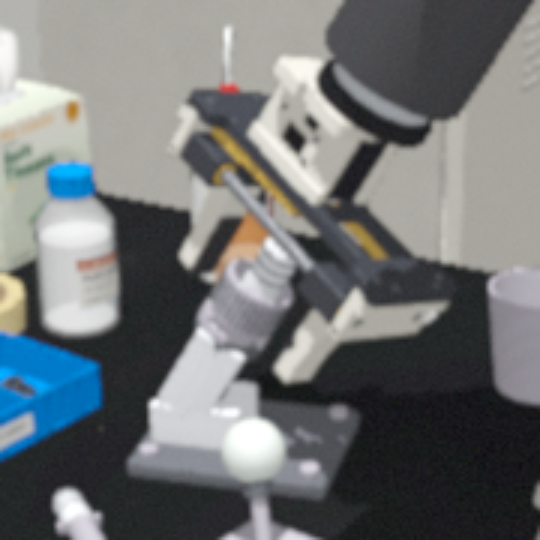

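The fingers straddle the collar, which is at crop position (250,300), and they line up with its axis. I'll close, then pull 11 mm.

Emit:
jog_arm(travel=[[0,0,0],[0,0,0],[0,0,0],[0,0,0],[0,0,0],[0,0,-0.006],[0,0,-0.012],[0,0,-0.018],[0,0,-0.022],[0,0,-0.022]], dr=[[0,0,0],[0,0,0],[0,0,0],[0,0,0],[0,0,0],[0,0,0],[0,0,0],[0,0,0],[0,0,0],[0,0,0]], claw=[0,0,0,0,0,0,0,0,0,0], newtons=50)

```text
time_s: 10.3
tcp_pos: [0.6159, -0.0605, 0.1059]
eef_rot: [-153.9, 15.5, -102.5]
contact_force: [7.0, -1.2, -6.8]
gripper_width: 0.0456
gripper_force: 50.0
```

```bash
python3 - <<'E'
from m import *
s=stat(); print("F along A",s["contact_force"]@A,"disp",(s["tcp_pos"]-[.621,-.0589,.0944])@A)
E
```

```text
10.3 j [ 10.1  10.5 -34.9 -11.8 -15.  -15.7] tcp [ 0.6159 -0.0605  0.1059] rpy [-153.9   15.5 -102.5] F [ 7.  -1.2 -6.8] w 0.0456 50.0
cmd [ 0.621  -0.059   0.0964] [-154.    15.5 -102.6]
F along A -9.043555961451949 disp 0.01260199608425971
```

Emit:
jog_arm(travel=[[0,0,0],[0,0,0],[0,0,0],[0,0,0],[0,0,0],[0,0,0],[0,0,0],[0,0,0],[0,0,0],[0,0,0]], dr=[[0,0,-0.023],[0,0,-0.046],[0,0,-0.069],[0,0,-0.092],[0,0,-0.115],[0,0,-0.138],[0,0,-0.161],[0,0,-0.184],[0,0,-0.205],[0,0,-0.205]], claw=[0,0,0,0,0,0,0,0,0,0])

```text
time_s: 11.55
tcp_pos: [0.6164, -0.0605, 0.106]
eef_rot: [-156.6, -19.5, -36.3]
contact_force: [8.3, -0.4, -5.8]
gripper_width: 0.0456
gripper_force: 50.0
```

```bash
python3 - <<'E'
from m import *
s=stat(); print("F along A",s["contact_force"]@A,"M along A",s["moment"]@A)
Q=R.from_euler('xyz',s["eef_rot"],degrees=True).as_matrix(); print(np.degrees(R.from_matrix(load()[1].T@Q).as_rotvec()))
E
```

```text
11.55 j [ 10.1  10.5 -34.8 -11.8 -15.   58.2] tcp [ 0.6164 -0.0605  0.106 ] rpy [-156.6  -19.5  -36.3] F [ 8.3 -0.4 -5.8] w 0.0456 50.0
cmd [ 0.621  -0.059   0.0964] [-154.    15.5 -102.6]
F along A -8.974123464171663 M along A 0.027659676168860038
[ 1.07193393e-01  4.02457337e-02 -7.39493368e+01]
```

Emit:
jog_arm(travel=[[0,0,0.004],[0,0,0.008],[0,0,0.012],[0,0,0.014],[0,0,0.014],[0,0,0.014],[0,0,0.014],[0,0,0.014],[0,0,-0.02],[0,0,-0.052]], dr=[[0,0,0],[0,0,0],[0,0,0],[0,0,0],[0,0,0],[0,0,0],[0,0,0],[0,0,0],[0,0,0],[0,0,0]], claw=[0,0,0,0,0,0.7,0.7,0.7,0.7,0.7])

```text
time_s: 12.8
tcp_pos: [0.602, -0.0644, 0.1289]
eef_rot: [-156.6, -19.3, -36.4]
contact_force: [0.2, 0.8, 0.6]
gripper_width: 0.0612
gripper_force: 0.0
```

```bash
python3 - <<'E'
from m import *
from h import *
from fitc import fitc
s=stat(); print("tcp along A from COL",(s["tcp_pos"]-COL)@A, "lateral",(s["tcp_pos"]-COL)-A*((s["tcp_pos"]-COL)@A))
c=r.capture("scene"); cv2.imwrite("pics/s3.png",cv2.resize(c["pixels"][150:290,240:380,::-1],None,fx=4,fy=4))
E
```

```text
12.8 j [ 10.1   7.2 -35.5 -10.2 -17.7  56.4] tcp [ 0.602  -0.0644  0.1289] rpy [-156.6  -19.3  -36.4] F [0.2 0.8 0.6] w 0.0612 0.0
cmd [ 0.621  -0.059   0.0964] [-154.    15.5 -102.6]
tcp along A from COL 0.023079668651529786 lateral [-0.00094261 -0.00014566 -0.00054607]
```

View pics/s3.png

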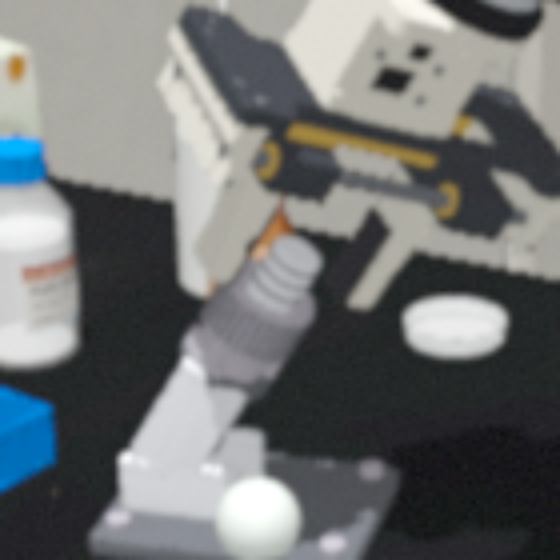

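The collar at crop (255,310) has dropped onto a raised rest, with a gap below it, and the fingers straddle the tube head at (290,265). I'll grip the head and draw it out.

Emit:
jog_arm(travel=[[0,0,0.004],[0,0,0.004],[0,0,0.004],[0,0,0.004],[0,0,0.004],[0,0,-0.016],[0,0,-0.056],[0,0,-0.096],[0,0,-0.146],[0,0,-0.2]], dr=[[0,0,0],[0,0,0],[0,0,0],[0,0,0],[0,0,0],[0,0,0],[0,0,0],[0,0,0],[0,0,0],[0,0,0]], claw=[0,0,0,0,0,0,0,0,0,0], newtons=35)

```text
time_s: 14.1
tcp_pos: [0.5532, -0.0785, 0.2149]
eef_rot: [-156.7, -19.2, -36.4]
contact_force: [0.3, 0.3, -1.1]
gripper_width: 0.0233
gripper_force: 35.0
```

```bash
python3 - <<'E'
from m import *
from h import *
s=stat(); print("tcp along A from COL",(s["tcp_pos"]-COL)@A)
c=r.capture("scene"); cv2.imwrite("pics/s4.png",cv2.resize(c["pixels"][80:300,220:440,::-1],None,fx=2.7,fy=2.7))
E
```

```text
14.1 j [  9.4  -3.9 -34.6  -6.8 -29.7  53.2] tcp [ 0.5532 -0.0785  0.2149] rpy [-156.7  -19.2  -36.4] F [ 0.3  0.3 -1.1] w 0.0233 35.0
cmd [ 0.621  -0.059   0.0964] [-154.    15.5 -102.6]
tcp along A from COL 0.12295685939098148
```

View pics/s4.png

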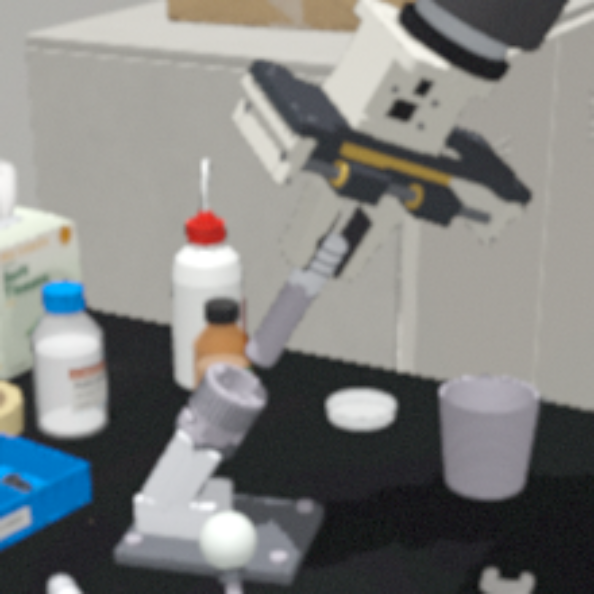

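The tube is clear of the coupler: its lower end is at crop (262,355), above the collar at (230,400). Next I'll carry it to the beaker.

```bash
python3 - <<'E'
from m import *
p,Q=load(); Q1=Q@R.from_rotvec([0,0,np.radians(-.205*360)]).as_matrix(); p1=p-Q[:,2]*.137
json.dump([p1.tolist(),Q1.tolist()],open("cmd.json","w")); print(p1)
B=np.array([.490,-.2415]); D=down(-40); b=np.r_[B+[-.006,.006],0]
print("#a");plan([(p1+[0,0,.04],Q1)]+[(b+[0,0,.21],D)]*9)
print("#b");plan([(b+[0,0,.19],D)]*2+[(b+[0,0,z],D) for z in(.165,.14,.12,.105,.095,.089)])
print("#c");plan([(load()[0],D)]*4+[(load()[0]+[0,0,.16],D)]*6)
E
```

```text
[ 0.55518982 -0.07808634  0.21504141]
#a
travel [[0.026, -0.03, -0.069], [0.065, 0.323, -0.104], [0.065, 0.323, -0.104], [0.065, 0.323, -0.104], [0.065, 0.323, -0.104], [0.065, 0.323, -0.104], [0.065, 0.323, -0.104], [0.065, 0.323, -0.104], [0.065, 0.323, -0.104], [0.065, 0.323, -0.104]] 
dr [[0.0, 0.0, 0.0], [-0.0661, -0.0509, 0.0207], [-0.0661, -0.0509, 0.0207], [-0.0661, -0.0509, 0.0207], [-0.0661, -0.0509, 0.0207], [-0.0661, -0.0509, 0.0207], [-0.0661, -0.0509, 0.0207], [-0.0661, -0.0509, 0.0207], [-0.0661, -0.0509, 0.0207], [-0.0661, -0.0509, 0.0207]]
#b
travel [[0.0, 0.0, 0.041], [0.0, 0.0, 0.041], [0.0, 0.0, 0.091], [0.0, 0.0, 0.141], [0.0, 0.0, 0.181], [0.0, 0.0, 0.211], [0.0, 0.0, 0.231], [0.0, 0.0, 0.243], [0.0, 0.0, 0.243], [0.0, 0.0, 0.243]] 
dr [[0.0, 0.0, -0.0], [0.0, 0.0, -0.0], [0.0, 0.0, -0.0], [0.0, 0.0, -0.0], [0.0, 0.0, -0.0], [0.0, 0.0, -0.0], [0.0, 0.0, -0.0], [0.0, 0.0, -0.0], [0.0, 0.0, -0.0], [0.0, 0.0, -0.0]]
#c
travel [[0.0, 0.0, 0.0], [0.0, 0.0, 0.0], [0.0, 0.0, 0.0], [0.0, 0.0, 0.0], [-0.0, 0.0, -0.32], [-0.0, 0.0, -0.32], [-0.0, 0.0, -0.32], [-0.0, 0.0, -0.32], [-0.0, 0.0, -0.32], [-0.0, 0.0, -0.32]] 
dr [[0.0, 0.0, -0.0], [0.0, 0.0, -0.0], [0.0, 0.0, -0.0], [0.0, 0.0, -0.0], [0.0, 0.0, -0.0], [0.0, 0.0, -0.0], [0.0, 0.0, -0.0], [0.0, 0.0, -0.0], [0.0, 0.0, -0.0], [0.0, 0.0, -0.0]]
```

Emit:
jog_arm(travel=[[0.026,-0.03,-0.069],[0.065,0.323,-0.104],[0.065,0.323,-0.104],[0.065,0.323,-0.104],[0.065,0.323,-0.104],[0.065,0.323,-0.104],[0.065,0.323,-0.104],[0.065,0.323,-0.104],[0.065,0.323,-0.104],[0.065,0.323,-0.104]], dr=[[0,0,0],[-0.0661,-0.0509,0.0207],[-0.0661,-0.0509,0.0207],[-0.0661,-0.0509,0.0207],[-0.0661,-0.0509,0.0207],[-0.0661,-0.0509,0.0207],[-0.0661,-0.0509,0.0207],[-0.0661,-0.0509,0.0207],[-0.0661,-0.0509,0.0207],[-0.0661,-0.0509,0.0207]], claw=[0,0,0,0,0,0,0,0,0,0])

```text
time_s: 15.4
tcp_pos: [0.4836, -0.2352, 0.2102]
eef_rot: [-180.0, -0.0, -40.0]
contact_force: [1.2, 0.3, -0.9]
gripper_width: 0.0235
gripper_force: 35.0
```

```bash
python3 - <<'E'
from m import *
from h import *
s=stat()
c=r.capture("scene"); cv2.imwrite("pics/s5.png",cv2.resize(c["pixels"][80:300,270:490,::-1],None,fx=2.7,fy=2.7))
E
```

```text
15.4 j [ -5.    8.3 -18.1   0.  -63.6  55.1] tcp [ 0.4836 -0.2352  0.2102] rpy [-180.   -0.  -40.] F [ 1.2  0.3 -0.9] w 0.0235 35.0
cmd [ 0.484  -0.2354  0.2488] [180.   0. -40.]
```

View pics/s5.png

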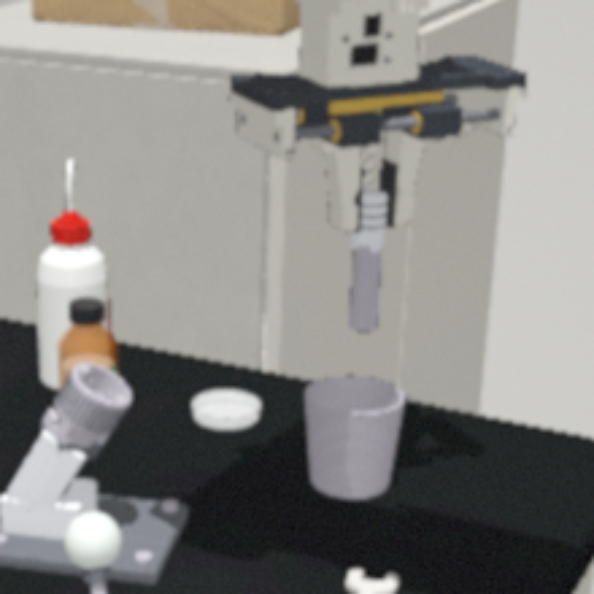

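The tube hangs almost vertical at crop (365,290), directly above the beaker mouth at (355,395). I'll lower it now.

Emit:
jog_arm(travel=[[0,0,0.041],[0,0,0.041],[0,0,0.091],[0,0,0.141],[0,0,0.181],[0,0,0.211],[0,0,0.231],[0,0,0.24],[0,0,0.24],[0,0,0.24]], dr=[[0,0,0],[0,0,0],[0,0,0],[0,0,0],[0,0,0],[0,0,0],[0,0,0],[0,0,0],[0,0,0],[0,0,0]], claw=[0,0,0,0,0,0,0,0,0,0], newtons=35)

```text
time_s: 16.7
tcp_pos: [0.4839, -0.2356, 0.0904]
eef_rot: [-180.0, -0.0, -40.0]
contact_force: [0.0, -0.9, -1.5]
gripper_width: 0.0233
gripper_force: 35.0
```

Emit:
jog_arm(travel=[[0,0,0.004],[0,0,0.004],[0,0,0.004],[0,0,0.004],[0,0,0.004],[0,0,-0.06],[0,0,-0.16],[0,0,-0.26],[0,0,-0.32],[0,0,-0.32]], dr=[[0,0,0],[0,0,0],[0,0,0],[0,0,0],[0,0,0],[0,0,0],[0,0,0],[0,0,0],[0,0,0],[0,0,0]], claw=[0,0,0.8,0.8,0.8,0.8,0.8,0.8,0.8,0.8])

```text
time_s: 17.95
tcp_pos: [0.4849, -0.2358, 0.2528]
eef_rot: [-179.9, -0.3, -40.0]
contact_force: [-0.0, 0.8, -0.4]
gripper_width: 0.0702
gripper_force: 0.0
```

```bash
python3 - <<'E'
from m import *
from h import *
from fit import box
s=stat()
for n in("scene","top"):
    c=r.capture(n); P=cloud(c)
    g=box(P,(.49,-.2415),.06,.082,.16); print(n,len(g),g.mean(0) if len(g) else "",g[:,2].max() if len(g) else "")
    im=c["pixels"][...,::-1]; cv2.imwrite(f"pics/f_{n}.png",im)
cv2.imwrite("pics/f.png",cv2.resize(cv2.imread("pics/f_scene.png")[130:400,220:480],None,fx=2.2,fy=2.2))
E
```

```text
17.95 j [ -5.1   6.6 -14.4   0.  -68.7  55.1] tcp [ 0.4849 -0.2358  0.2528] rpy [-179.9   -0.3  -40. ] F [-0.   0.8 -0.4] w 0.0702 0.0
cmd [ 0.484  -0.2354  0.2488] [180.   0. -40.]
scene 176 [ 0.48271743 -0.22843367  0.0973322 ] 0.10973910049727831
top 0
```

View pics/f.png

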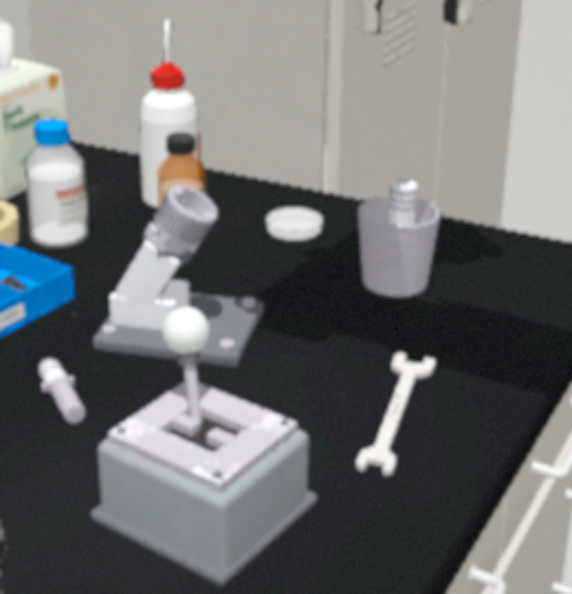

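The tube stands head up in the beaker at crop (403,200). The lever is forward in the right slot, the collar is on its raised open rest, and the gripper is clear. I'll hand the job in.

```bash
python3 -c "
from plant import r
print(r.close_job())"
```

```text
the job is handed in; nothing more can be done
None
```

I handed the job in at about 18 s of the 58 s allowed, and the last picture showed the lever forward in the right-hand slot, the collar open on its rest, the tube standing head up in the upright beaker, and the bystanders I could see where they started; no score came back.

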